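Release the charged analyser battery and catch it on the dock

ROBOT

A 6-joint arm with a two-finger parallel gripper is mounted at the origin on the work surface. World frame = base frame: x ahead of the robot, y to its left, z up, the work surface at z = 0. Lengths are in m, angles in rad, forces in N, time in s.
With the tool pointing down it reaches from about 0.4 to 0.925 m from the base axis. Payload 12.5 kg.
Tool frame: the origin (TCP) lies midway between the tips of the shut fingers; the grasp point (between the pads) lies 19 mm behind it; z points along the fingers, y is the line along which they close (so a half turn about z gives the same grasp; the last joint's range is limited). The gripper opens to 95 mm and grips with 3 to 60 N. Pads are 20 mm wide; open, the fingers measure 119 mm over their backs; the gripper's body (75 mm by 180 mm) begins 59 mm behind the grasp point.
Start: joints at [-1.442, 0.491, 1.559, -0, 1.092, -0.106], TCP at [0.145, -0.608, 0.215] pointing down, gripper open.
Joint ranges: [-3.1, 3.1], [-0.84, 2.19], [0.05, 2.79], [-1.13, 4.28], [0.06, 2.93], [-2.69, 2.69]. Speed limits (rad/s): [2.22, 2.22, 2.79, 3.14, 3.14, 3.14].

INTERFACE

Orientations are given as a rotation vector (axis times angle).
In Python, from workcell import ctrl gives the robot as it stands. Calls block until the motion is done:
- ctrl.move_to(position, orientation): joint-space move of the TCP to a pose.
- ctrl.movel(position, feed=0.15, frame=None): straight line of the TCP; frame=None keeps the orientation; feed is the mean speed in m/s.
- ctrl.goto_joints(angles): joint-space move.
- ctrl.grip(opening): finger opening in m; the grip force is fixed at half the most; returns when the fingers have stopped.
- ctrl.pause(seconds).
- ctrl.solve_ik(position, orientation): joint angles nearest the present ones, or None.
- ctrl.state(): the state.
- ctrl.camera(name): name is "side" or "top"; returns a dict with "color" (384x512x3 uint8, red, green, blue), "depth" (384x512 float32, m along the optical axis (not along the pixel's ray), 0 where there is no reading), "fx", "fy", "cx", "cy" (pixels), "rvec" (rotation vector, rad) and "tvec" (3), from world to camera coordinates, as OpenCV has them. Camera axes: x right, y down, z forward; pixel columns grow to the right and rows downward; lengths in m; the calibration is good to about 2 mm. A picture is of the moment at which its call begins.
A pose or a line that the arm cannot do raises ctrl.MotionError and nothing moves.
- ctrl.finish_job(): hands the job in; it is judged then, once.
Trained networks look in a picture, given as the dict that the camera call returned (one of the last four; its "shot" number tells which), for a name from the list of things; names that differ only in an ending like _2 or _b are one class to them, and where a whole thing is asked for, a point or a joint stands for the part that bears it (a point fixed in the world has none). Each returns a list of dicts, best first, with "score" (0 to 1); they miss things now and then, are a little off and sometimes report something else, mostly with a low value. They report only what shows in the picture. A call takes as long as a camera call.
- ctrl.outline_of(picture, name): "region" (384x512 bool, what is visible of it) and "uv" ([column, row] in pixels, amid what is visible of it).
- ctrl.pinpoint(picture, name): "uv" ([column, row] in pixels: a listed point, or the origin of a listed thing).
The state is a dict: "time_s": time; "joint_positions": joint angles; "joint_velocities": joint speeds; "joint_torque": joint torques, N m; "tcp_pos": TCP position; "ee_rot": TCP orientation; "force": force on the tool from outside, world axes, zero at the start; "wrist_torque": the same for the moment, N m; "finger_gap": finger opening in m; "grip_force": force on a finger pad.
Only numpy, scipy, OpenCV 4.12 (cv2) and the standard library are available. Lean on these libraries where they do the work, as an engineer would, in place of code of your own. Each camera call takes 0.05 s, during which the arm holds its last target. There are 200 camera calls.

TASK

Two charging docks stand on the desk, each with a battery pack latched into its sloping bed. At the dock whose status lamp is green, press the blue release key right down with one finger, and with the other finger stop the pack on the bed as it springs out, before it runs off the lower edge. Finish while still holding, one finger keeping the key down and the other keeping the released pack from sliding; do not pick anything up, and leave the other dock and everything else on the desk alone.

Things in the scene. Friction and masses are not known exactly. Their poses are not given: they have to be found in the camera images.
- dock_green: charging dock with the GREEN lamp: grey wedge, 162 (x) x 116 (y) mm, up to 105 high, fixed. Origin: centre of underside, on the desk; open low end faces its own -x, z up; turned up to 0.45 rad from facing the robot squarely. Left half (+y): black bed sloping 20 degrees down to -x. Right half: blue release key on a flat deck 30 mm high, then cooling slots, then the lamp at x +45, y -33, 62 mm high
- bed_green: its fixed sloping bed, 64 mm wide. Origin: middle of the seated pack's front lower edge, at x -18, y +25, z +37 mm in the dock's frame. Own x up the slope, y across, z square to the bed. Its lower edge is 62 mm down-slope of here, about 16 mm above the desk. Guide rails 13 mm high, 51 mm apart, begin 6 mm up-slope; below them the bed is open, bordered on the right only by the 30 mm high deck
- pack_green: battery pack in that dock: black, orange band, paper label, 76 long x 48 wide x 22 mm thick, about 0.22 kg, smooth, loose on the bed. Origin: centre of its underside; own x up the slope. A latch tooth 5 mm high before its front holds it against a spring ejector (4.5 N, 12 mm stroke). Let go, it springs out and slides on down the slope by its weight, in some tenths of a second, until stopped
- pack_front_green (a point): middle of that pack's front (down-slope) face. The face is square to the bed, so its top edge overhangs its bottom edge by 7.5 mm; seated, that top edge is 58 mm above the desk
- release_green (a joint): how far that dock's blue key is pressed, straight down, in m: 0 up, 0.008 fully down. Its spring takes 3 N to start, 5.4 N fully down (a little more with the latch's rubbing). The tooth lets the pack go at about 0.005; when the key is let go it rises again and the tooth with it
- key_top_green (a point): middle of the blue key's top: level pad 24 (x) x 22 (y) mm, 41 mm above the desk when up, 33 pressed; at x -54, y -38 mm in the dock's frame: 63 mm to the right of the bed's middle line, 36 mm (level) beyond the seated pack's front lower edge. Straight across from it the bed is 24 mm above the desk: a fingertip there, level with the pressed key, is 9 mm over the bed and well below the pack's top
- dock_amber: the second dock, the same in every way but with an AMBER status lamp (pack still charging). Which dock stands left and which right varies.
- bed_amber: the sloping bed of the amber-lamp dock, as for the other dock
- pack_amber: the battery pack in the amber-lamp dock, to be left alone
- release_amber (a joint): press of the amber-lamp dock's blue key, m, to be left alone
- rock_stage: a pale rock specimen, about 75 x 65 x 40 mm, on the stage of the stereo microscope; loose, a bystander. Origin: underside centre.
- analyser: the yellow and black handheld mineral analyser, lying on its side, about 230 x 180 x 70 mm; loose, a bystander. Origin: underside, under its body.
- pen: a white and blue ball pen, 150 mm long, 10 mm thick; loose, a bystander. Origin: underside centre.
- loupe: a folding hand lens, steel barrel and black covers, about 62 x 26 x 21 mm; loose, a bystander. Origin: underside centre.
- streak_plate: a white ceramic streak plate, 50 x 50 x 8 mm; loose, a bystander. Origin: underside centre.
- acid_bottle: a small white dropper bottle with red cap, 34 mm across, 85 mm tall; loose, a bystander. Origin: underside centre.
- amethyst: a violet mineral specimen, about 65 x 55 x 35 mm; loose, a bystander. Origin: underside centre.
- pyrite: a brassy mineral specimen, about 50 x 45 x 30 mm; loose, a bystander. Origin: underside centre.

How it is judged:
By the outcome, as a careful person would: the job done as asked, in the order asked, and still so for the second after the job is handed in, while the arm keeps its last pose, push and grip.
It also fails if it takes over 32 s, if anything falls off the work surface, if the arm or the gripper's body presses on something with over 40 N, if the wrist force passes 120 N, or if a joint passes its speed limit or range.

## Working session

There is one attempt and no reset: what is moved stays moved. The work goes in short steps, each a Python script; the robot and the scene stay as the last script left them, time stands still between calls to the robot, and variables do not carry over. Pictures are saved under pics/ and viewed, at most 10 in all, crops included, and the job is handed in when it is done.

```bash
mkdir -p pics; ls; cat > h.py <<'E'
from workcell import ctrl
import numpy as np, cv2
from scipy.spatial.transform import Rotation as R
def cam2world(p,uv,d=None,z=None):
    M=R.from_rotvec(np.ravel(p["rvec"])).as_matrix(); t=np.ravel(p["tvec"])
    ray=np.array([(uv[0]-p["cx"])/p["fx"],(uv[1]-p["cy"])/p["fy"],1.])
    o=-M.T@t; r=M.T@ray
    if z is not None: d=(z-o[2])/r[2]
    return o+r*d
def proj(p,X):
    K=np.array([[p["fx"],0,p["cx"]],[0,p["fy"],p["cy"]],[0,0,1.]])
    return cv2.projectPoints(np.float64(X).reshape(-1,3),np.float64(p["rvec"]),np.float64(p["tvec"]),K,None)[0].reshape(-1,2)
E
python3 - <<'E'
from h import *
for n in("top","side"):
    p=ctrl.camera(n); cv2.imwrite(f"pics/{n}1.png",p["color"][...,::-1])
    M=R.from_rotvec(np.ravel(p["rvec"])).as_matrix();print(n,-M.T@np.ravel(p["tvec"]),M[2])
    for q,z in(("key_top_green",.041),("pack_front_green",.047),("dock_green",0),("bed_green",.037),("pack_green",.05),("dock_amber",0)):
        for r in ctrl.pinpoint(p,q)[:2]:
            print(q,r["score"],np.round(r["uv"],1),np.round(cam2world(p,r["uv"],z=z),4))
print(ctrl.state())
E
```

```text
pics
top [ 0.40566846 -0.06286368  1.12700213] [ 0.10985847 -0.01966889 -0.99375261]
key_top_green 0.63 [197.5 179.4] [0.556  0.0984 0.041 ]
pack_front_green 0.71 [176.7 173.8] [0.574  0.1622 0.047 ]
dock_green 0.87 [184.3 170.1] [0.5931 0.1474 0.    ]
bed_green 0.67 [176.3 173.3] [0.5771 0.1655 0.037 ]
bed_green 0.52 [233.7 238.3] [ 0.3708 -0.0122  0.037 ]
pack_green 0.85 [175.9 165.3] [0.6003 0.1642 0.05  ]
dock_amber 0.83 [284.8 168. ] [ 0.5943 -0.1808  0.    ]
side [-0.15788729 -0.93012183  0.80299739] [ 0.51777263  0.649444   -0.55689675]
pack_front_green 0.36 [360.8 258.7] [ 0.5844 -0.4339  0.047 ]
{'time_s': 0.7, 'joint_positions': array([-1.44160274e+00,  4.90882411e-01,  1.55892443e+00, -3.38132402e-05,
        1.09166343e+00, -1.05599862e-01]), 'joint_velocities': array([ 1.01492915e-03, -6.29103375e-05, -6.98694517e-04,  4.69222294e-04,
       -7.56357032e-04,  1.23250607e-04]), 'joint_torque': array([-1.83920871e-03, -6.12341166e+01, -2.58400494e+01,  6.92912308e-02,
        4.46073082e-02, -1.77084331e-05]), 'tcp_pos': array([ 0.14541734, -0.60786208,  0.21466345]), 'ee_rot': array([ 3.11984405e+00,  3.67976052e-01, -4.48614819e-05]), 'force': array([-0.35958342, -0.63016216,  0.36531287]), 'wrist_torque': array([-0.02613275,  0.02420863,  0.02453342]), 'grip_force': 0.0, 'finger_gap': 0.09534406120669496}
```

```bash
python3 - <<'E'
import cv2,numpy as np
a=cv2.imread("pics/top1.png");b=cv2.imread("pics/side1.png")
c=cv2.resize(a[110:260,110:330],None,fx=3.6,fy=3.6,interpolation=cv2.INTER_CUBIC)[:, :800]
cv2.imwrite("pics/topc.png",c)
E
```

```text
(no output)
```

View pics/topc.png

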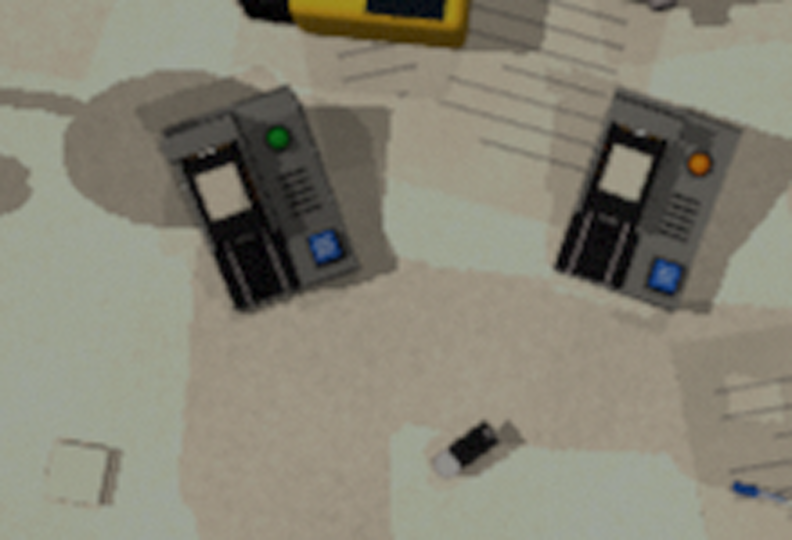

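View pics/side1.png

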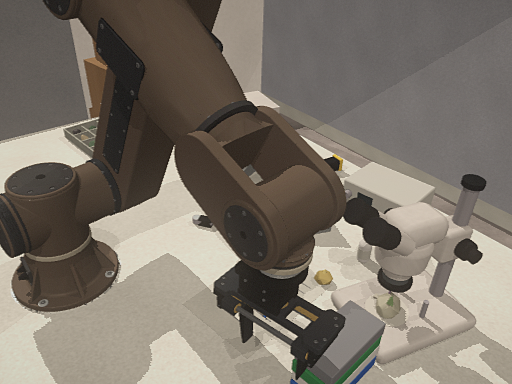

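The top view shows the green-lamp dock on the left: lamp at about (187,148) and key at about (200,178) in full-image pixels. The amber dock is on the right. In the side view the arm hides the docks.

```bash
cat >> h.py <<'E'
def blob(p,lo,hi,win):
    h=cv2.cvtColor(p["color"],cv2.COLOR_RGB2HSV); m=cv2.inRange(h,lo,hi); k=np.zeros_like(m); u0,u1,v0,v1=win; k[v0:v1,u0:u1]=m[v0:v1,u0:u1]
    v,u=np.nonzero(k); return np.array([u.mean(),v.mean()]),len(u)
def pose(p):
    k,n=blob(p,(100,120,60),(130,255,255),(185,215,165,195)); l,m=blob(p,(45,100,50),(85,255,255),(175,200,135,160))
    K=cam2world(p,k,z=.041)
    L=cam2world(p,l,z=.062)
    d=(L-K)[:2]; yaw=np.arctan2(d[1],d[0])-np.arctan2(5,99)
    c,s=np.cos(yaw),np.sin(yaw); Rm=np.array([[c,-s],[s,c]])
    mid=(K+L)[:2]/2; O=mid-Rm@[-.0045,-.0355]
    print("key",k,n,K,"lamp",l,m,L,"len",np.linalg.norm(d),"yaw",yaw,"O",O)
    return O,Rm,yaw
E
python3 - <<'E'
from h import *
p=ctrl.camera("top"); O,Rm,yaw=pose(p)
dep=p["depth"]
r=ctrl.outline_of(p,"dock_green"); reg=r[0]["region"]; print(r[0]["score"],reg.sum())
# overlay model
f=lambda x,y,z: np.r_[O+Rm@[x,y],z]
bx=[f(x,y,0) for x,y in((-.081,-.058),(-.081,.058),(.081,.058),(.081,-.058))]
print(proj(p,bx).round(1))
# cloud of dock in dock frame
v,u=np.nonzero(reg&(dep>0)); X=np.array([cam2world(p,(a,b),d=dep[b,a]) for a,b in zip(u,v)])
q=(X[:,:2]-O)@Rm
print("x",np.percentile(q[:,0],[1,50,99]),"y",np.percentile(q[:,1],[1,50,99]))
m=(abs(q[:,0]+.054)<.009)&(abs(q[:,1]+.038)<.008);print("key z",X[m,2].round(4))
m=(abs(q[:,0]+.054)<.006)&(abs(q[:,1]-.025)<.018);print("bed z",X[m,2].round(4))
c=p["color"][130:205,140:220].copy()
c=cv2.resize(c,None,fx=7,fy=7,interpolation=cv2.INTER_CUBIC)
def dr(P,col,closed=True):
    a=((proj(p,P)-[140,130]+.5)*7-.5).round().astype(np.int32); cv2.polylines(c,[a],closed,col,1)
dr(bx,(255,0,0))
dr([f(-.054+a,-.038+b,.041) for a,b in((-.012,-.011),(-.012,.011),(.012,.011),(.012,-.011))],(255,255,0))
s,cc=np.sin(.349),np.cos(.349)
dr([f(-.018+x*cc-.022*s,.025+y,.037+x*s+.022*cc) for x,y in((0,-.024),(0,.024),(.076,.024),(.076,-.024))],(255,0,255))
cv2.imwrite("pics/ov.png",c[...,::-1])
for sgn in(1,-1):
    y=sgn*np.array([-np.sin(yaw),np.cos(yaw),0]);z=np.array([0,0,-1.]);x=np.cross(y,z)
    rv=R.from_matrix(np.c_[x,y,z]).as_rotvec(); g=O+Rm@[-.054,-.0065]
    print(sgn,rv,g,ctrl.solve_ik(np.r_[g,.1],rv))
E
```

```text
key [199.93023256 178.09302326] 43 [0.56002751 0.09083725 0.041     ] lamp [186.68 147.76] 25 [0.65274783 0.12859862 0.062     ] len 0.10011482563995236 yaw 0.33628800731341213 O [0.59892113 0.14471438]
0.76 1595
[[210.3 185.3]
 [176.3 197.7]
 [160.2 151.4]
 [193.7 139.5]]
x [-0.07670114 -0.00223704  0.08340357] y [-0.0598446  -0.01580231  0.05195863]
key z [0.0457 0.044  0.0382 0.0411 0.0381 0.044  0.0442 0.0382 0.0387 0.043
 0.0452 0.0435 0.0437 0.0431 0.043  0.0402 0.041  0.045  0.0396 0.0415
 0.0432 0.0383 0.0421 0.0422 0.0408 0.0447 0.0415 0.0415 0.0421 0.0383]
bed z [0.0274 0.0249 0.0268 0.0282 0.0225 0.0223 0.0282 0.0277 0.0253 0.026
 0.0236 0.0278 0.0258 0.0268 0.0268 0.0254 0.0218 0.0242 0.0253 0.0239
 0.0208 0.0235 0.028  0.03   0.024  0.0216 0.0236 0.0215 0.0256 0.0209
 0.0253 0.0233 0.0267 0.0246 0.0253 0.0217 0.0217 0.0215 0.0196 0.0261
 0.02   0.0222 0.0213]
1 [ 0.52575438 -3.097287   -0.        ] [0.55009079 0.12075926] [ 9.88174436e-02  5.47172010e-01  1.82794015e+00 -4.44089210e-16
  7.66480498e-01 -1.80826689e+00]
-1 [3.097287   0.52575438 0.        ] [0.55009079 0.12075926] [ 9.88174436e-02  5.47172010e-01  1.82794015e+00 -4.44089210e-16
  7.66480498e-01  1.33332576e+00]
```

View pics/ov.png

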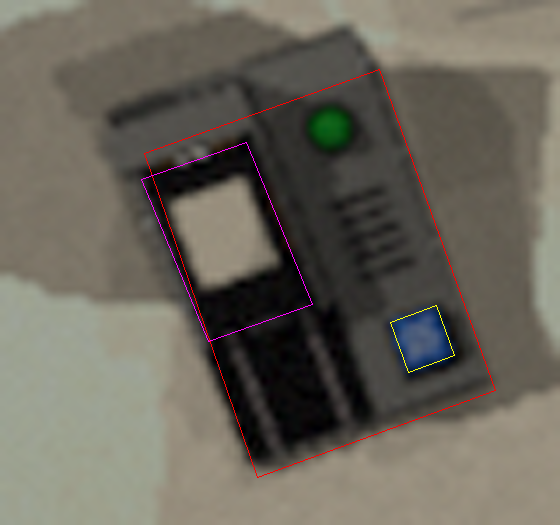

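The overlay fits the dock and key to within 1–2 mm. I'll raise the arm, cross over and hover above the key to check from there.

```bash
python3 - <<'E'
from h import *
O=np.array([.5989,.1447]);yaw=.336;c,s=np.cos(yaw),np.sin(yaw);Rm=np.array([[c,-s],[s,c]])
g=O+Rm@[-.054,-.0065]; y=-np.array([-s,c,0]);z=np.array([0,0,-1.]);rv=R.from_matrix(np.c_[np.cross(y,z),y,z]).as_rotvec()
ctrl.movel([.145,-.608,.30]); ctrl.move_to(np.r_[g,.28],rv); ctrl.grip(.051); ctrl.movel(np.r_[g,.085])
st=ctrl.state();print(st["time_s"],st["tcp_pos"],st["force"],st["finger_gap"])
p=ctrl.camera("side");cv2.imwrite("pics/s2.png",p["color"][...,::-1])
for q in("key_top_green","pack_front_green","bed_green"):
    print(q,[(r["score"],np.round(r["uv"],1)) for r in ctrl.pinpoint(p,q)[:2]])
f=lambda x,y,z: np.r_[O+Rm@[x,y],z]
print("model key,front,bed px",proj(p,[f(-.054,-.038,.041),f(-.0218,.025,.0473),f(-.018,.025,.037)]).round(1), "tcp px",proj(p,[st["tcp_pos"]]))
u,v=proj(p,[f(-.054,-.0065,.05)])[0].astype(int);x0=max(0,min(u-60,392));y0=max(0,min(v-55,294))
im=cv2.resize(p["color"][y0:y0+100,x0:x0+130],None,fx=6,fy=6,interpolation=cv2.INTER_CUBIC)
def dr(P,col):cv2.polylines(im,[((proj(p,P)-[x0,y0]+.5)*6-.5).round().astype(np.int32)],True,col,1)
dr([f(-.054+a,-.038+b,.041) for a,b in((-.012,-.011),(-.012,.011),(.012,.011),(.012,-.011))],(255,255,0))
dr([f(x,y,0) for x,y in((-.081,-.058),(-.081,.058),(.081,.058),(.081,-.058))],(255,0,0))
# expected finger tip footprints at current height
for yy in(-.0315,.0315): dr([f(-.054+a,-.0065+yy+b,st["tcp_pos"][2]) for a,b in((-.01,-.006),(-.01,.006),(.01,.006),(.01,-.006))],(0,255,255))
cv2.imwrite("pics/s2c.png",im[...,::-1])
E
```

```text
6.8 [0.55041637 0.12082032 0.08570465] [0.58931852 0.0554955  0.01767554] 0.051206517619819675
key_top_green [(0.6, array([191. , 220.9])), (0.52, array([287.4, 211.5]))]
pack_front_green [(0.58, array([219.5, 165.3]))]
bed_green [(0.61, array([221.1, 166.4])), (0.15, array([252.8, 296.5]))]
model key,front,bed px [[229.8 173.7]
 [219.9 162.2]
 [220.7 164.5]] tcp px [[221.73601662 158.69538182]]
```

View pics/s2c.png

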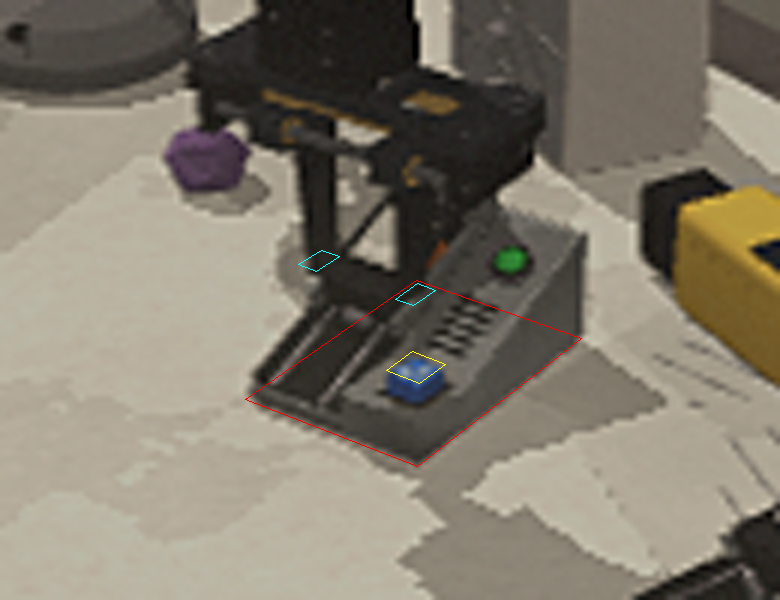

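The side view agrees to about 1 px: the key top is at crop (415,370), with the finger above it, and the other finger is over the open bed. Now I'll descend under force guard.

```bash
python3 - <<'E'
from h import *
g=ctrl.state()["tcp_pos"].copy(); g[:2]=[.5501,.12075]
ctrl.movel([*g[:2],.046],feed=.08); ctrl.pause(.2)
f0=ctrl.state()["force"].copy(); z=.046
print(f0)
while z>.028:
    z-=.0015; ctrl.movel([*g[:2],z],feed=.03); ctrl.pause(.1)
    s=ctrl.state(); F=s["force"]-f0
    print(round(z,4),s["tcp_pos"].round(4),F.round(2),s["wrist_torque"].round(2),round(s["time_s"],2))
    if F[2]>11: break
p=ctrl.camera("side");cv2.imwrite("pics/s3.png",cv2.resize(p["color"][104:204,161:291],None,fx=6,fy=6,interpolation=cv2.INTER_CUBIC)[...,::-1])
print(ctrl.state()["finger_gap"])
E
```

```text
[ 0.06385007 -0.70954622  0.26789574]
0.0445 [0.5501 0.1208 0.0445] [-0.01 -0.25 -0.02] [-0.01 -0.01  0.02] 8.18
0.043 [0.5501 0.1207 0.043 ] [-0.25  1.29  1.06] [ 0.09 -0.02 -0.02] 8.53
0.0415 [0.5501 0.1208 0.0414] [ 0.47  0.94 -0.6 ] [-0.01 -0.   -0.  ] 8.88
0.04 [0.5501 0.1208 0.04  ] [0.6  0.86 0.05] [ 0.01 -0.1  -0.02] 9.23
0.0385 [0.5501 0.1208 0.0385] [0.46 0.28 1.02] [ 0.   -0.1   0.01] 9.58
0.037 [0.5501 0.1208 0.037 ] [-0.3   0.29  2.2 ] [ 0.01 -0.11  0.02] 9.93
0.0355 [0.5499 0.1207 0.0355] [-0.9  -0.24  4.03] [-0.29  0.17 -0.03] 10.28
0.034 [0.55   0.1207 0.034 ] [-1.92 -0.7   4.21] [-0.36  0.3  -0.07] 10.63
0.0325 [0.5501 0.1208 0.0332] [-3.46 -0.47 11.73] [-0.51  0.6  -0.03] 10.98
0.05091891254777061
```

View pics/s3.png

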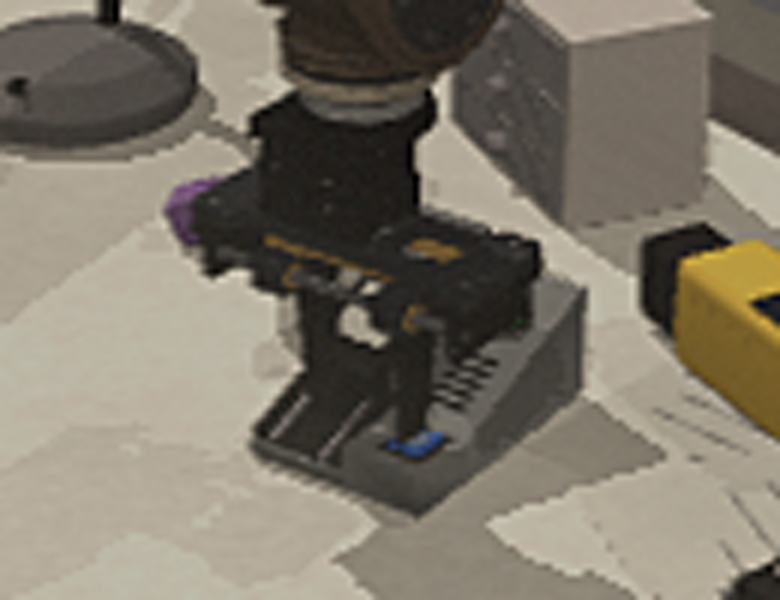

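The key has bottomed out at z = 33.2 mm with about 12 N on it. Next I'll check that the pack has slid down onto the other finger.

```bash
python3 - <<'E'
from h import *
O=np.array([.5989,.1447]);yaw=.336;c,s=np.cos(yaw),np.sin(yaw);Rm=np.array([[c,-s],[s,c]])
b=.349
def F(d): # front face middle after sliding d
    x=-d*np.cos(b)-.011*np.sin(b)-.018; return np.r_[O+Rm@[x,.025],.037-d*np.sin(b)+.011*np.cos(b)]
def C(d): x=(.038-d)*np.cos(b)-.018; return np.r_[O+Rm@[x,.025],.037+(.038-d)*np.sin(b)]
for n in("top","side"):
    p=ctrl.camera(n)
    for d in(0,.012,.02,.03): print(n,d,"front",proj(p,[F(d)]).round(1),"orig",proj(p,[C(d)]).round(1))
    for q in("pack_front_green","pack_green"): print(q,[(r["score"],np.round(r["uv"],1)) for r in ctrl.pinpoint(p,q)[:2]])
    if n=="top":
        im=cv2.resize(p["color"][110:210,110:230],None,fx=5,fy=5,interpolation=cv2.INTER_CUBIC);im2=cv2.resize(cv2.imread("pics/top1.png")[110:210,110:170],None,fx=5,fy=5)
        cv2.imwrite("pics/t4.png",im[...,::-1])
    else:
        q=cv2.resize(p["color"][104:204,181:281],None,fx=6,fy=6,interpolation=cv2.INTER_CUBIC).astype(float)*1.8
        cv2.imwrite("pics/s4.png",np.clip(q+20,0,255).astype(np.uint8)[...,::-1])
st=ctrl.state();print(st["force"],st["tcp_pos"],st["time_s"])
E
```

```text
top 0 front [[177. 175.]] orig [[172.7 163.1]]
top 0.012 front [[178.5 178.5]] orig [[174.2 166.7]]
top 0.02 front [[179.4 180.9]] orig [[175.1 169.1]]
top 0.03 front [[180.6 183.8]] orig [[176.3 172. ]]
pack_front_green [(0.21, array([352.5, 197.7]))]
pack_green []
side 0 front [[219.9 162.2]] orig [[226.9 156.7]]
side 0.012 front [[217.9 164.7]] orig [[224.9 159.1]]
side 0.02 front [[216.5 166.4]] orig [[223.6 160.8]]
side 0.03 front [[214.8 168.5]] orig [[222.  162.8]]
pack_front_green [(0.59, array([217.1, 164.5])), (0.17, array([220.2, 165.8]))]
pack_green [(0.64, array([142. , 175.5])), (0.6, array([224.2, 161.5]))]
[-3.78274915  0.27824708 12.53637533] [0.55013835 0.12074146 0.0331932 ] 11.3333
```

View pics/t4.png

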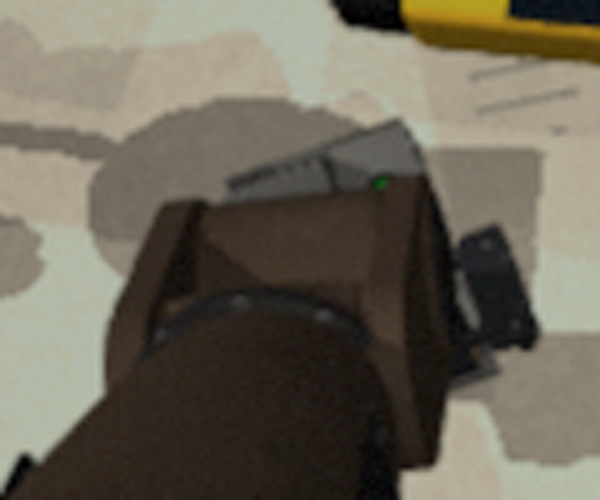

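View pics/s4.png

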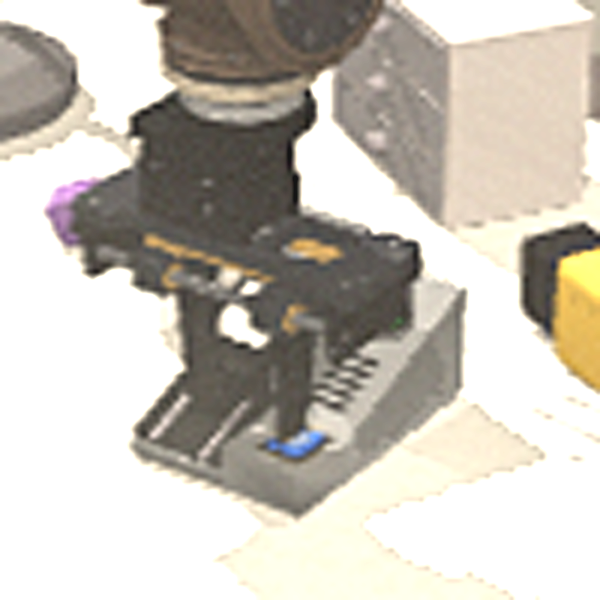

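The top view is hidden by the arm. In the side view the key is down under the finger at about (297,440), and the pack label shows through the gripper, with its front edge at about (245,340). I'll compare the label's front edge with where it sat when seated.

```bash
python3 - <<'E'
from h import *
O=np.array([.5989,.1447]);yaw=.336;c,s=np.cos(yaw),np.sin(yaw);Rm=np.array([[c,-s],[s,c]]);b=.349
e=np.r_[Rm@[np.cos(b),0],np.sin(b)]; n=np.r_[Rm@[-np.sin(b),0],np.cos(b)]; yv=np.r_[Rm@[0,1],0]
B=np.r_[O+Rm@[-.018,.025],.037]
def onpack(p,uv):
    a=cam2world(p,uv,d=.5);r=cam2world(p,uv,d=1.)-a
    X=a+r*(((B+.022*n-a)@n)/(r@n)); return np.array([(X-B)@e,(X-B)@yv])*1000
t=ctrl.camera("top"); p=ctrl.camera("side")
t1=cv2.imread("pics/top1.png").max(2).astype(int)
m=np.zeros(t1.shape,bool);m[152:176,160:184]=t1[152:176,160:184]>110
k,l,st,_=cv2.connectedComponentsWithStats(m.astype(np.uint8))
for i in range(1,k):
  if st[i,4]>40:
    P=np.array([onpack(t,(u,v)) for v,u in zip(*np.nonzero(l==i))]); print("seated label",st[i,4],np.percentile(P,[3,50,97],axis=0).round(1).tolist())
im=p["color"].max(2).astype(int); m=np.zeros(im.shape,bool); m[152:166,214:230]=im[152:166,214:230]>90
k,l,st,_=cv2.connectedComponentsWithStats(m.astype(np.uint8))
for i in range(1,k):
  if st[i,4]>6:
    P=np.array([onpack(p,(u,v)) for v,u in zip(*np.nonzero(l==i))]); print("now",st[i],np.percentile(P,[3,50,97],axis=0).round(1).tolist())
S=ctrl.state();print(S["force"],S["time_s"])
E
```

```text
seated label 139 [[24.4, -14.7], [43.0, 1.0], [60.5, 16.1]]
now [218 155   8   7  34] [[1.1, -17.9], [9.1, 1.6], [19.8, 14.0]]
[-3.90722939 -1.02335049 12.44333116] 11.4333
```

The label's front edge has moved from 24 mm to about 2 mm, so the pack slid roughly 20 mm and is resting on the finger, as predicted. The readings are steady, so I'm handing it in.

```bash
python3 -c "
from workcell import ctrl
print(ctrl.finish_job())"
```

```text
the job is handed in; nothing more can be done
None
```

I handed the job in with one finger holding the green dock's key fully down at about 12 N. By the side camera, the released pack had slid about 20 mm and was resting against the other finger on the bed, and I touched nothing else.

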